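# Start the last cover screw on a gear housing

### The job

Of the three black bar knobs on the cover of the blue gear housing, one still stands up on its bare screw. Push that knob straight down until it stops, then turn it clockwise (seen from above) about a quarter turn to start its thread, and let go of it.

Things in the scene. Friction and masses are not known exactly. Their poses are not given: they have to be found in the camera images.
- knob_grip (a point): Centre of the grip bar of the black knob that stands up on its screw, on the screw's vertical axis. The bar is 46 mm long (x), 14 mm thick (y), 34 mm high (z up); the point is 12 mm below its top, 22 mm above its foot, and moves and turns with it. The bar stands on a disc 46 mm across, 8 mm thick; below it 26 mm of bare steel screw shows above a collar, 1 mm once pushed down.
- housing: Blue gear housing, fixed, origin under its centre, z up. Its grey cover (196 mm in x, 236 mm in y) is 88 mm above the bench, a boss in its middle 10 mm higher. At its corners (x +-70, y +-80 mm), in any order: the standing knob, two like knobs already down and tight (25 mm lower, any direction; immovable) and a round brass breather cap.
- screw_push (a joint): How far the knob has been pushed straight down, in m: 0 standing up, 0.025 at the bottom stop. A rubber washer resists with about 6 N and holds the knob at whatever height it is left; no spring.
- screw_turn (a joint): How far the knob has been turned clockwise seen from above, in rad: starts between 0 and 0.25, stop at 2.1. It turns with light friction (0.12 N m) and stays where it is left. The thread is only reached with the knob down, so it must be down before it is turned.

How it is judged (in metres and radians):
On the way, in this order (a step that is already met when the one before it is completed fails the run):
1. the knob is pushed down (20 mm or more of its 25 mm) before it has been turned past 0.6 rad (value of joint screw_push above 0.02 m and value of joint screw_turn below 0.6 rad), for 0.1 s.
2. with the knob down, it is turned clockwise past 1.1 rad (value of joint screw_push above 0.02 m and value of joint screw_turn above 1.1 rad), for 0.2 s.
At the end, for the whole second after the job is handed in: The knob is down (pushed in 20 mm or more of 25 mm), turned clockwise to beyond 1.1 rad (the stop is at 2.1), and at rest (all of step 2 and velocity of joint screw_turn between -0.05 and 0.05 rad/s); the robot touches nothing.
It also fails if it takes over 38 s, if anything falls off the work surface, if the arm or the gripper's body presses on something with over 40 N, if the wrist force passes 120 N, or if a joint passes its speed limit or range.

### The arm

A 7-joint arm with a two-finger parallel gripper is mounted at the origin on the work surface. World frame = base frame: x ahead of the robot, y to its left, z up, the work surface at z = 0. Lengths are in mm, angles in rad, forces in N, time in s.
With the tool pointing down it reaches from about 400 to 875 mm from the base axis. Payload 4.4 kg.
Tool frame: the origin (TCP) lies at the very end of the fingers, on their centre line; the grasp point (between the pads) lies 19 mm behind it; z points along the fingers, y is the line along which they close (so a half turn about z gives the same grasp; the last joint's range is limited). The gripper opens to 85 mm and grips with 20 to 120 N. Pads are 22 mm wide; open, the fingers measure 114 mm over their backs; the gripper's body (76 mm by 85 mm) begins 54 mm behind the grasp point. The pads swing forward as they close: fully open they stand 13 mm farther back than shut.
Start: joints at [-1.389, 0.628, 0.038, 1.517, -0.027, 0.996, -0.02], TCP at [159.401, 630.166, 231.313] pointing down, gripper open.
Joint ranges: [-3.06, 3.06], [-0.37, 2.12], [-1.25, 1.32], [0.18, 2.47], [-1.1, 4.24], [0.23, 1.98], [-2.94, 2.94]. Speed limits (rad/s): [2.57, 2.57, 3.14, 3.14, 3.14, 3.14, 3.14].

### API

Orientations are given as [roll, pitch, yaw] about the fixed x, y, z axes, in that order (R = Rz(yaw) Ry(pitch) Rx(roll)).
In Python, from cell import sensors, get_image, camera_params, order gives the robot as it stands.
- The arm moves only by the shell command python3 -m inch 'ROWS' [OPENING]. ROWS is JSON, a list that holds one entry, the list of rows, each a list of 4 numbers: the shift along the tool's x, y, z in cm, then the turn about the tool's z in degrees. A call has 1 to 8 rows; each row is the pose to reach, as a shift and turn from the pose commanded when the call began, along the tool's axes at that moment; what a row does not reach only later rows make up. A row lasts 1/12 s, in which the tool goes at most 41.7 mm and 7.16 degrees, less where a joint would pass 70% of its speed; a pose out of reach is approached as far as the arm can. A call with a gripper value outside its range is refused whole. OPENING is the finger opening in cm, from 0 to 8.54, set as the call begins (- or left out, the last holds). The fingers move at their own pace and stop on an object; the grip force is fixed at half the most. Time passes only in rows, so rows that repeat a pose let the fingers close. It gives the time, the measured TCP pose, the force, the opening and the grip force at its end, in the units of the state.
- sensors.read_state(): the state, without advancing time (a new reading comes with each control period).
- get_image(name): name is "side" or "top" or "wrist"; returns the picture (480x640x3 uint8, blue, green, red); there is no depth.
- camera_params(name): a dict with "mtx" (3x3 intrinsics, pixels), "D" ([k1, k2, p1, p2, k3] as OpenCV has them; the pictures are not rectified), "rvec" (rotation vector, rad) and "tvec" (3), from world to camera coordinates, as OpenCV has them. Camera axes: x right, y down, z forward; pixel columns grow to the right and rows downward; lengths in mm; the calibration is good to about 2 mm. A picture is of the moment at which its call begins: read the wrist's pose just before it. camera_params takes no time and is no camera call; for the wrist camera it gives the pose at the moment of the call.
- order.finish_job(): hands the job in; it is judged then, once.
The state is a dict: "clock": time; "qpos": joint angles; "qd": joint speeds; "tau": joint torques, N m; "eef_pos": TCP position; "tool_rot": TCP orientation; "force": force on the tool from outside, world axes, zero at the start; "torque": the same for the moment, N m; "width": finger opening in mm; "gripper_force": force on a finger pad.
Only numpy, scipy, OpenCV 4.12 (cv2) and the standard library are available. Lean on these libraries where they do the work, as an engineer would, in place of code of your own. Each camera call takes 0.05 s, during which the arm holds its last target. There are 200 camera calls.

## Working session

There is one attempt and no reset: what is moved stays moved. The work goes in short steps, Python scripts to look and compute and a shell command to move; the robot and the scene stay as the last step left them, time stands still between calls to the robot, and variables do not carry over. Pictures are saved under pics/ and viewed, at most 10 in all, crops included, and the job is handed in when it is done.

```bash
mkdir -p pics
python3 - <<'E'
from cell import sensors,get_image,camera_params
import cv2,numpy as np
s=sensors.read_state();print(s)
for n in("top","side"):
    cv2.imwrite(f"pics/{n}0.png",get_image(n))
    p=camera_params(n);R=cv2.Rodrigues(np.array(p["rvec"]))[0];print(n,-R.T@np.array(p["tvec"]).ravel(),R[2])
E
```

```text
{'clock': 0.0, 'qpos': array([-1.38879829,  0.62934941,  0.03840128,  1.51841299, -0.02698928,
        0.99632376, -0.02003579]), 'qd': array([ 0.00091155,  0.00166425,  0.00025041,  0.00133314, -0.0011904 ,
        0.00105101,  0.00014746]), 'tau': array([ 2.98639297e-04, -5.63406909e+01,  1.22630686e+00, -1.93436265e+01,
        1.09468948e-02,  1.06734046e-02,  1.23699783e-05]), 'eef_pos': array([159.2167315 , 629.5174618 , 230.37185903]), 'tool_rot': array([-3.13961597e+00,  1.26045383e-05,  2.89379656e+00]), 'force': array([-0.11881301,  0.40566329, -0.17770885]), 'torque': array([-0.10796797,  0.00104678, -0.00184295]), 'gripper_force': 0.0, 'width': 85.39841354825748}
top [423.94301631  43.02296646 761.02550201] [ 0.22429655 -0.00263709 -0.97451737]
side [374.60470122 543.0232623  436.81142085] [ 0.29825344 -0.81338287 -0.49945288]
```

View pics/top0.png

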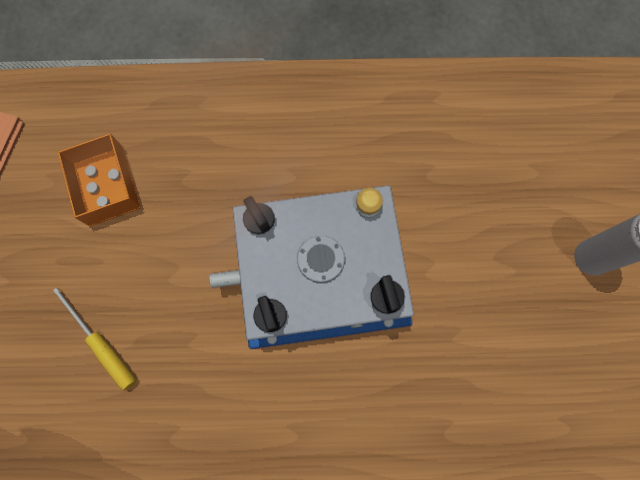

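View pics/side0.png

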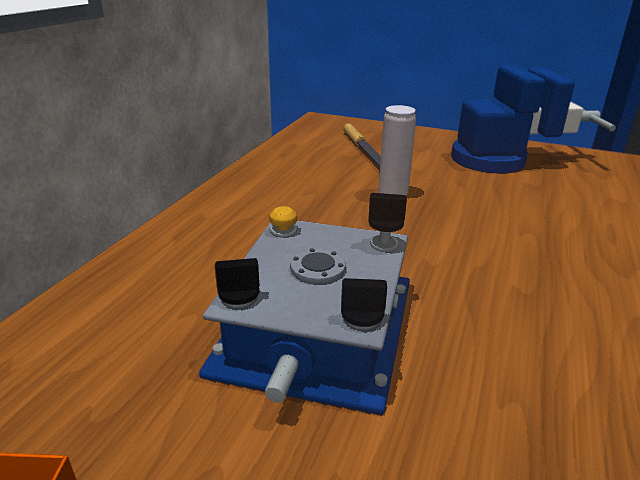

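The knob at top (388,295) and side (387,212) is the one standing on its screw. Two other knobs are down, and the brass cap is at top (369,201). I'll zoom in on the standing knob.

Run:
```python
import cv2,numpy as np
a=cv2.imread("pics/top0.png")[260:330,350:430];b=cv2.imread("pics/side0.png")[185:255,350:430]
f=lambda x:cv2.resize(np.clip(x.astype(float)*2.2,0,255).astype(np.uint8),None,fx=5,fy=5,interpolation=cv2.INTER_CUBIC)
cv2.imwrite("pics/c.png",np.hstack([f(a),f(b)]))
```

```text
(no output)
```

View pics/c.png

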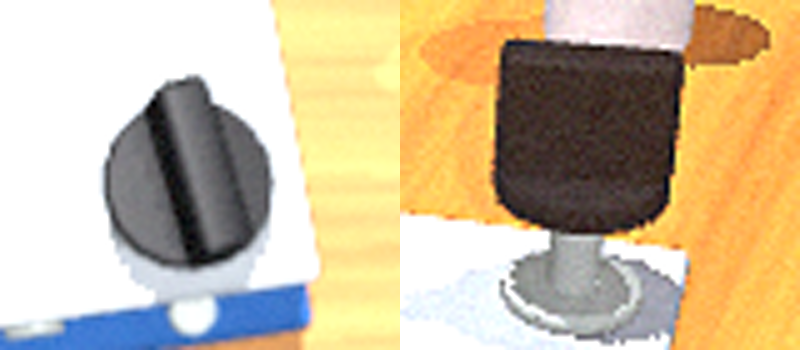

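The standing bar's top face runs from about (387,277) to (396,310) in the top view. In the side view its centre is near (388,196).

```bash
cat > h.py <<'E'
import cv2,numpy as np
from cell import sensors,get_image,camera_params
def ray(p,uv):
    R=cv2.Rodrigues(np.array(p["rvec"],float))[0];t=np.array(p["tvec"],float).ravel()
    n=cv2.undistortPoints(np.array([[uv]],float),np.array(p["mtx"],float),np.array(p["D"],float)).ravel()
    return -R.T@t,R.T@np.array([*n,1])
def onz(p,uv,z):
    c,d=ray(p,uv);return c+d*(z-c[2])/d[2]
E
python3 - <<'E'
from h import *
from scipy.spatial.transform import Rotation as Ro
T,S=camera_params("top"),camera_params("side")
c1,d1=ray(T,(391.5,293.4));c2,d2=ray(S,(388.4,196))
k=np.linalg.lstsq(np.c_[d1,-d2],c2-c1,rcond=None)[0]
print(c1+k[0]*d1,c2+k[1]*d2)
for z in(155,165):
    a,b=onz(T,(387.2,277.2),z),onz(T,(395.8,309.6),z);print(z,(a+b)/2,a-b,np.degrees(np.arctan2(*(a-b)[1::-1])))
print("cyl top",[onz(T,(590,265),0)],"cover corners",[onz(T,q,88) for q in((234,207),(390,187),(411,318),(248,338))])
s=sensors.read_state();print(Ro.from_euler('xyz',s["tool_rot"]).as_matrix().round(3))
E
```

```text
[506.21704488 -39.55854132 158.91376167] [507.69014801 -39.30103299 159.07973203]
155 [506.89983335 -40.06735642 155.        ] [41.51776563  8.83241096  0.        ] 12.009951899619276
165 [505.53096658 -38.69628668 165.        ] [40.83268282  8.68666774  0.        ] 12.009951899619223
cyl top [array([ 566.78266403, -388.37323305,    0.        ])] cover corners [array([648.22678971, 175.26664935,  88.        ]), array([674.31076788, -55.21505397,  88.        ]), array([480.85967822, -74.74191486,  88.        ]), array([458.11542224, 151.78698492,  88.        ])]
[[-0.969  0.245 -0.   ]
 [ 0.245  0.969 -0.002]
 [-0.    -0.002 -1.   ]]
```

```bash
cat > rel.py <<'E'
import sys
from h import *
from scipy.spatial.transform import Rotation as Ro
s=sensors.read_state();R=Ro.from_euler('xyz',s["tool_rot"]).as_matrix()
t=np.array([float(v) for v in sys.argv[1:4]])
print("shift cm",(R.T@(t-s["eef_pos"])/10).round(2),"bar deg: turn",round(((np.degrees(np.arctan2(R[1,1],R[0,1]))-90-float(sys.argv[4])+90)%180)-90,1),s["clock"],s["eef_pos"].round(1),s["force"].round(1))
E
python3 -m inch '[[[-3.5,-2,0,-3],[-7,-4,0,-6],[-10.5,-6,0,-9],[-14,-8.5,0,-12],[-17.5,-11,0,-15],[-21,-13,0,-18],[-25,-15,0,-21],[-29,-17,0,-24]]]' -; python3 rel.py 507 -39.5 235 12
```

```text
clock: 0.77
eef_pos: [394.1, 397.3, 231.2]
tool_rot: [-3.141, -0.001, -2.968]
force: [0.5, 0.1, 0.2]
width: 85.4
gripper_force: 0.0
shift cm [ -3.56 -44.97  -0.37] bar deg: turn -2.0 0.7667 [394.1 397.3 231.2] [0.5 0.1 0.2]
```

```bash
python3 -m inch '[[[-0.5,-4,0,0],[-1,-8,0,0],[-1.5,-12,0,0],[-2,-16,0,0],[-2.5,-20,0,0],[-3,-24,0,0],[-3.3,-28,0,0],[-3.5,-32,0,-2]]]' - | tail -2; python3 -m inch '[[[0,-4,0,0],[0,-8,0,0],[0,-12,0,0],[0,-13,0,0],[0,-13,0,0],[0,-13,0,0]]]' -; python3 rel.py 507 -39.5 235 12
python3 - <<'E'
from h import *
import pickle
p=camera_params("wrist");im=get_image("wrist");cv2.imwrite("pics/w.png",im);pickle.dump(p,open("w.pkl","wb"))
E
```

```text
width: 85.2
gripper_force: 0.0
clock: 1.93
eef_pos: [508.4, -37.6, 231.0]
tool_rot: [3.141, -0.001, -2.937]
force: [0.5, 1.1, 0.7]
width: 85.4
gripper_force: 0.0
shift cm [ 0.18 -0.15 -0.4 ] bar deg: turn -0.3 1.9333 [508.4 -37.6 231. ] [0.5 1.1 0.7]
```

View pics/w.png

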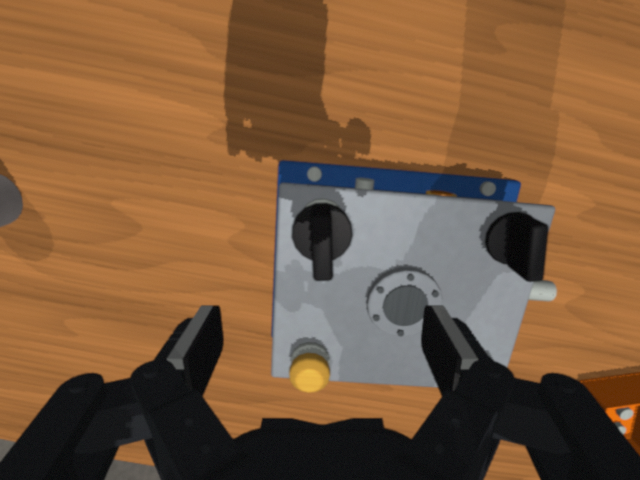

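The wrist view shows the standing knob at about (322,240), centred between the fingers. The brass cap is at (309,372). I'll zoom in.

Run:
```python
import cv2,numpy as np
a=cv2.imread("pics/w.png")[190:290,275:370]
cv2.imwrite("pics/wc.png",cv2.resize(np.clip(a.astype(float)*3,0,255).astype(np.uint8),None,fx=6,fy=6,interpolation=cv2.INTER_CUBIC))
```

```text
(no output)
```

View pics/wc.png

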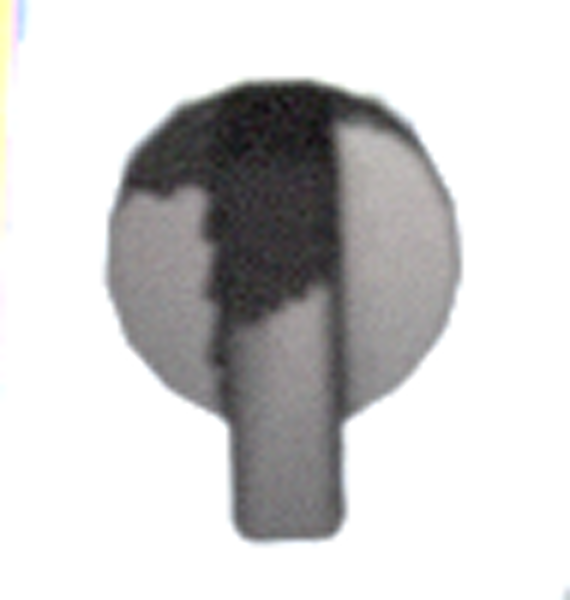

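```bash
python3 - <<'E'
from h import *
import pickle
p=pickle.load(open("w.pkl","rb"))
a,b=onz(p,(322.2,248.3),159),onz(p,(323,279.7),159)
u=(b-a)/np.linalg.norm(b-a);print(a,b,np.degrees(np.arctan2(u[1],u[0])),"centre",b-23*u)
E
python3 rel.py 507 -39.5 129 12
```

```text
[507.40179586 -36.91328927 159.        ] [529.47627238 -31.79220759 159.        ] 13.061066188067837 centre [507.07128796 -36.98996415 159.        ]
shift cm [ 0.19 -0.3  10.2 ] bar deg: turn -0.1 1.9833 [508.4 -36.2 231. ] [-0.1  0.1 -0.2]
```

```bash
python3 -m inch '[[[0.15,-0.15,3,0],[0.15,-0.15,6,0],[0.15,-0.15,8.5,0],[0.15,-0.15,10,0],[0.15,-0.15,10.1,0],[0.15,-0.15,10.1,0]]]' -; python3 -m inch '[[[0,0,0,0],[0,0,0,0],[0,0,0,0],[0,0,0,0],[0,0,0,0],[0,0,0,0],[0,0,0,0],[0,0,0,0]]]' 0.6; python3 rel.py 507 -38 129 12
```

```text
clock: 2.48
eef_pos: [507.0, -37.3, 129.8]
tool_rot: [3.14, -0.002, -2.933]
force: [0.1, 0.2, 1.2]
width: 85.2
gripper_force: 0.0
clock: 3.15
eef_pos: [507.7, -38.6, 130.7]
tool_rot: [3.141, 0.001, -2.935]
force: [-1.6, 3.3, 5.6]
width: 13.0
gripper_force: 60.8
shift cm [0.06 0.07 0.17] bar deg: turn -0.2 3.15 [507.7 -38.6 130.7] [-1.6  3.3  5.6]
```

Gripped well: 60.8 N at 13 mm. Now I'll push down gradually.

```bash
python3 -m inch '[[[0,0,0.4,0],[0,0,0.8,0],[0,0,1.2,0],[0,0,1.6,0],[0,0,2.0,0],[0,0,2.3,0],[0,0,2.4,0],[0,0,2.4,0]]]' -;  python3 rel.py 507 -38 105 12
```

```text
clock: 3.82
eef_pos: [507.7, -38.6, 106.2]
tool_rot: [3.141, 0.0, -2.935]
force: [-0.3, 2.9, 1.9]
width: 12.9
gripper_force: 60.4
shift cm [0.06 0.07 0.12] bar deg: turn -0.2 3.8167 [507.7 -38.6 106.2] [-0.3  2.9  1.9]
```

```bash
python3 -m inch '[[[0,0,0.1,0],[0,0,0.2,0],[0,0,0.2,0],[0,0,0.2,0]]]' -
python3 - <<'E'
from h import *
b=get_image("side")[165:285,310:460]
cv2.imwrite("pics/s1.png",cv2.resize(np.clip(b.astype(float)*2,0,255).astype(np.uint8),None,fx=4,fy=4))
E
```

```text
clock: 4.15
eef_pos: [507.8, -38.6, 105.9]
tool_rot: [3.141, 0.001, -2.935]
force: [-3.8, 2.1, 18.2]
width: 13.0
gripper_force: 63.0
```

View pics/s1.png

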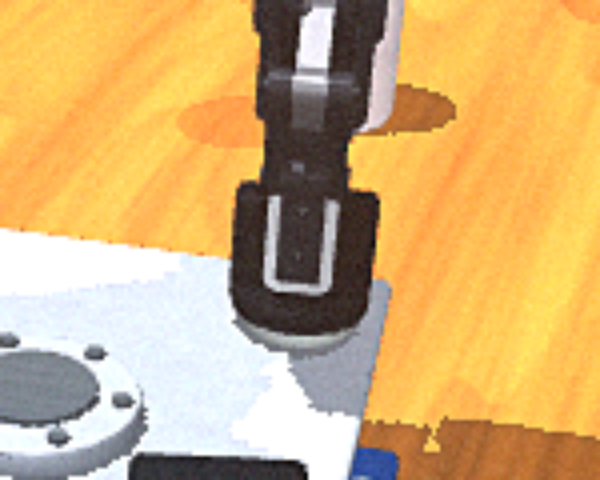

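The knob is on its collar in the crop (the disc meets the pale ring near (300,335)), and the force rose to 18 N at the stop. Next I'll turn it 86° clockwise.

```bash
python3 -m inch '[[[0,0,-0.1,5],[0,0,-0.1,11],[0,0,-0.1,17],[0,0,-0.1,23],[0,0,-0.1,29],[0,0,-0.1,35],[0,0,-0.1,41],[0,0,-0.1,46]]]' -; python3 -m inch '[[[0,0,0,6],[0,0,0,12],[0,0,0,18],[0,0,0,24],[0,0,0,30],[0,0,0,36],[0,0,0,40],[0,0,0,40]]]' -; python3 -m inch '[[[0,0,0,0],[0,0,0,0]]]' -;python3 rel.py 507 -38 105 12
```

```text
clock: 4.87
eef_pos: [507.5, -39.1, 106.1]
tool_rot: [3.141, -0.0, 2.54]
force: [-1.5, 2.1, 9.8]
width: 12.7
gripper_force: 61.7
clock: 5.53
eef_pos: [507.1, -39.3, 106.1]
tool_rot: [-3.141, -0.001, 1.844]
force: [-3.0, 2.8, 11.2]
width: 13.1
gripper_force: 61.6
clock: 5.7
eef_pos: [507.1, -39.3, 106.1]
tool_rot: [-3.141, -0.001, 1.846]
force: [-2.0, 1.6, 10.3]
width: 13.6
gripper_force: 61.6
shift cm [0.13 0.02 0.11] bar deg: turn -86.2 5.7 [507.1 -39.3 106.1] [-2.   1.6 10.3]
```

```bash
python3 -m inch '[[[0,0,0,0],[0,0,0,0],[0,0,0,0],[0,0,0,0],[0,0,0,0],[0,0,0,0],[0,0,0,0],[0,0,0,0]]]' 6.5; python3 -m inch '[[[0,0,-1,0],[0,0,-3,0],[0,0,-6,0],[0,0,-9,0],[0,0,-11,0],[0,0,-12,0],[0,0,-12,0],[0,0,-12,0]]]' -
python3 - <<'E'
from h import *
f=lambda x:np.clip(x.astype(float)*1.6,0,255).astype(np.uint8)
cv2.imwrite("pics/e.png",np.hstack([cv2.resize(f(get_image(n)[a:a+200,b:b+200]),(400,400)) for n,a,b in(("side",150,290),("wrist",180,220))]))
E
```

```text
clock: 6.37
eef_pos: [507.6, -39.4, 105.2]
tool_rot: [-3.141, -0.0, 1.846]
force: [0.6, 0.6, -0.6]
width: 64.9
gripper_force: 0.0
clock: 7.03
eef_pos: [507.4, -39.0, 225.3]
tool_rot: [3.141, -0.0, 1.847]
force: [-0.1, -0.2, -0.4]
width: 65.5
gripper_force: 0.0
```

View pics/e.png

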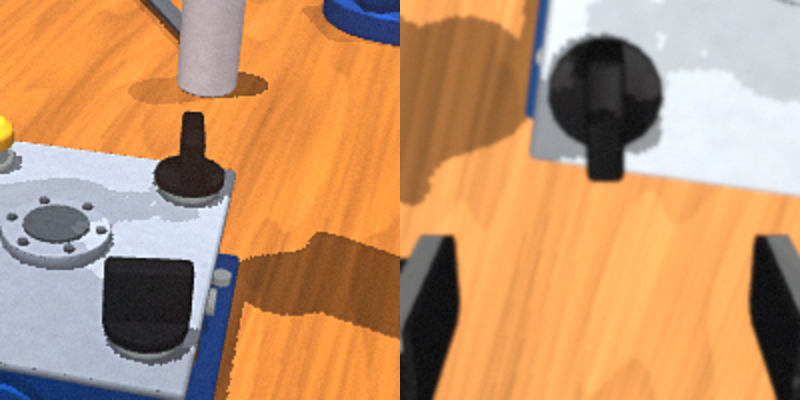

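The knob is down on its collar, near (190,180) in the side crop. Its bar is turned about a quarter turn and the gripper is clear of it.

```bash
python3 -c "from cell import order;print(order.finish_job())"
```

```text
the job is handed in; nothing more can be done
None
```

I pushed the standing knob down about 25 mm to its stop, turned it about 86° clockwise and released it; the job was handed in at about 7 s, with no verdict returned.

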